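Canister lids back on their own canisters

ROBOT

A 6-joint arm with a two-finger parallel gripper is mounted at the origin on the work surface. World frame = base frame: x ahead of the robot, y to its left, z up, the work surface at z = 0. Lengths are in m, angles in degrees, forces in N, time in s.
With the tool pointing down it reaches from about 0.225 to 0.725 m from the base axis. Payload 3.1 kg.
Tool frame: the origin (TCP) lies where the fingers leave the gripper's body, on its centre line; the fingertips stand 73 mm ahead of it and the grasp point (between the pads) lies 54 mm ahead of it (robot.tip_reach is the distance from the TCP to the fingertips, in m); z points along the fingers, y is the line along which they close (so a half turn about z gives the same grasp; the last joint's range is limited). The gripper opens to 85 mm and grips with 20 to 120 N. Pads are 22 mm wide; open, the fingers measure 114 mm over their backs; the gripper's body (76 mm by 85 mm) begins 54 mm behind the grasp point. The pads swing forward as they close: fully open they stand 13 mm farther back than shut.
Start: joints at [-73.213, 2.75, 5.684, 92.934, 0, 82.678], TCP at [0.214, -0.479, 0.304] pointing down, gripper open.
Joint ranges: [-166.93, 166.93], [-56.73, 111.36], [-69.38, 81.34], [-121.58, 131.49], [-85.45, 84.26], [-180, 180]. Speed limits (degrees/s): [159.86, 159.86, 180, 180, 180, 180].

INTERFACE

Orientations are given as a 3x3 rotation matrix whose columns are the frame's x, y, z axes.
In Python, from cell import robot gives the robot as it stands.
- The arm moves only by the tool carry_out, never from a script. Its arguments are lists of equal length, an entry for each row: "linear": the shift along the tool's x, y, z in cm, a list of three; "turn": the turn about the tool's z in degrees; "hand": the finger opening in cm, from 0 to 8.54. In form: {"linear": [[x, y, z], ...], "turn": [turn, ...], "hand": [hand, ...]}. A call has 1 to 10 rows; each row shifts and turns the commanded pose from where the row before left it, along the tool's axes as they then stand; what a row does not reach is not made up. A row lasts 1/10 s, in which the tool goes at most 50 mm and 8.59 degrees, less where a joint would pass 70% of its speed; a pose out of reach is approached as far as the arm can. A call with a gripper value outside its range is refused whole. The fingers move at their own pace and stop on an object; "force" is the grip in N (left out, the last holds). Time passes only in rows, so rows that do not move let the fingers close. It gives the time, the measured TCP pose, the force, the opening and the grip force at its end, in the units of the state.
- robot.state(): the state, without advancing time (a new reading comes with each control period).
- robot.get_image(name): name is "side" or "top" or "wrist"; returns the picture (420x560x3 uint8, red, green, blue); there is no depth.
- robot.camera_model(name): a dict with "fov_y" (degrees; the focal length in pixels is half the picture's height over the tangent of half this angle, whatever the lens; pixels are square), "cx", "cy" (the principal point, pixels), "R" (3x3) and "t" (3): a world point X has camera coordinates R X + t; the wrist camera has in their place "mount" (4x4, takes a point from camera to tool coordinates, whose origin is the TCP and whose axes are the flange's). Camera axes: x right, y down, z forward; pixel columns grow to the right and rows downward; lengths in m; the calibration is good to about 2 mm. A picture is of the moment at which its call begins: read the wrist's pose just before it. camera_model takes no time and is no camera call.
- robot.sign_off(): hands the job in; it is judged then, once.
The state is a dict: "t": time; "joint_pos": joint angles; "dq": joint speeds; "tau": joint torques, N m; "tcp_pos": TCP position; "tcp_rot": TCP orientation; "contact_force": force on the tool from outside, world axes, zero at the start; "moment": the same for the moment, N m; "width": finger opening in m; "grasp_force": force on a finger pad.
Only numpy, scipy, OpenCV 4.12 (cv2) and the standard library are available. Lean on these libraries where they do the work, as an engineer would, in place of code of your own. Each camera call takes 0.05 s, during which the arm holds its last target. There are 200 camera calls.

TASK

The four bamboo lids have been put back on the wrong stoneware canisters: move them so that every lid closes the canister of its own shape and size, lying flat with its plug in the mouth, and the square and the oblong lid turned to line up with their canisters' sides. Lids must never lie on the worktop: the bare round cutting board is the one clean spot to lay a lid down on the way. Leave the canisters and the little owl where they stand.

Things in the scene. Friction and masses are not known exactly. Their poses are not given: they have to be found in the camera images.
- canister_big_round: The large round white stoneware canister of the set, 116 mm in diameter, 95 mm high, 0.95 kg, standing loose on the worktop. Its flat top has a round mouth 50 mm wide in the middle, 83 mm deep. Origin: centre of its underside; z up.
- canister_small_round: The small round white stoneware canister of the set, 88 mm in diameter, 95 mm high, 0.95 kg, standing loose on the worktop. Its flat top has a round mouth 50 mm wide in the middle, 83 mm deep. Origin: centre of its underside; z up.
- canister_square: The square white stoneware canister of the set, 100 x 100 mm, x and y axes square to its sides, 95 mm high, 0.95 kg, standing loose on the worktop. Its flat top has a round mouth 50 mm wide in the middle, 83 mm deep. Origin: centre of its underside; z up.
- canister_oblong: The oblong (rectangular) white stoneware canister of the set, 128 mm along its x axis, 88 mm along y, 95 mm high, 0.95 kg, standing loose on the worktop. Its flat top has a round mouth 50 mm wide in the middle, 83 mm deep. Origin: centre of its underside; z up.
- lid_big_round: The large round bamboo lid. A plate 96 mm in diameter, 9 mm thick; below it a round plug 34 mm wide, 6 mm deep, goes loosely into any canister's mouth (lid origin then 89 mm above the canister's). On it a bar grip 46 mm long (along the lid's x), 16 wide, 26 high. Origin: centre of the plug's underside; z up; plate top z = 15 mm, grip top z = 41 mm. About 0.1 kg.
- lid_small_round: The small round bamboo lid. A plate 68 mm in diameter, 9 mm thick; below it a round plug 34 mm wide, 6 mm deep, goes loosely into any canister's mouth (lid origin then 89 mm above the canister's). On it a bar grip 46 mm long (along the lid's x), 16 wide, 26 high. Origin: centre of the plug's underside; z up; plate top z = 15 mm, grip top z = 41 mm. About 0.1 kg.
- lid_square: The square bamboo lid. A plate 76 x 76 mm, x and y axes square to its sides, 9 mm thick; below it a round plug 34 mm wide, 6 mm deep, goes loosely into any canister's mouth (lid origin then 89 mm above the canister's). On it a bar grip 46 mm long (along the lid's x), 16 wide, 26 high. Origin: centre of the plug's underside; z up; plate top z = 15 mm, grip top z = 41 mm. About 0.1 kg.
- lid_oblong: The oblong (rectangular) bamboo lid. A plate 104 mm along its x axis, 68 mm along y, 9 mm thick; below it a round plug 34 mm wide, 6 mm deep, goes loosely into any canister's mouth (lid origin then 89 mm above the canister's). On it a bar grip 46 mm long (along the lid's x), 16 wide, 26 high. Origin: centre of the plug's underside; z up; plate top z = 15 mm, grip top z = 41 mm. About 0.1 kg.
- round_board: The bare round bamboo cutting board lying flat on the worktop, 160 mm in diameter, 14 mm thick, 0.25 kg, loose: the clean spot for laying a lid down. Origin: centre of its underside; its top is at z = 14 mm.
- owl: A small brown ceramic owl (a fridge magnet) standing on its base among the canisters, 42 mm wide, 63 mm high. Origin: centre of its underside. It is to be left where it stands.
Not all that is in view belongs to the job. What is shaped like the lid_oblong but green is not meant. Leave any green look-alike of the canister_small_round alone.

How it is judged:
By the outcome, as a careful person would: the job done as asked, in the order asked, and still so for the second after the job is handed in, with the robot touching nothing.
It also fails if it takes over 136 s, if anything falls off the work surface, if the arm or the gripper's body presses on something with over 40 N, if the wrist force passes 120 N, or if a joint passes its speed limit or range.

## Working session

There is one attempt and no reset: what is moved stays moved. The work goes in short steps, Python scripts to look and compute and a tool call to move; the robot and the scene stay as the last step left them, time stands still between calls to the robot, and variables do not carry over. Pictures are saved under pics/ and viewed, at most 14 in all, crops included, and the job is handed in when it is done.

Besides the shell and the picture viewer there is one more tool, called after "Request:" as name(argument=value, ...), one argument or row to a line, values as JSON. carry_out: Moves the arm, as the interface text tells. Its arguments: {"type":"object","properties":{"linear":{"type":"array"},"turn":{"type":"array"},"hand":{"type":"array"},"force":{"type":"number"}},"required":["linear","turn","hand"]}

```bash
ls; mkdir -p pics; python3 - <<'E'
from cell import robot
import cv2,numpy as np
np.set_printoptions(precision=4,suppress=True)
for n in("top","side"):
    im=robot.get_image(n); cv2.imwrite(f"pics/{n}0.png",im[:,:,::-1]); print(n,robot.camera_model(n))
print(robot.camera_model("wrist"));print(robot.state())
E
```

```text
pics
top {'fov_y': 45.9299804961204, 'cx': 280.4087507509383, 'cy': 203.60845634776032, 'R': array([[ 0.0024, -1.    , -0.0019],
       [-0.9929, -0.0022, -0.1186],
       [ 0.1186,  0.0022, -0.9929]]), 't': array([-0.0826,  0.5037,  1.2137])}
side {'fov_y': 42.3988465910559, 'cx': 283.2535730910384, 'cy': 212.35338591551186, 'R': array([[-0.9878, -0.1558,  0.0015],
       [-0.124 ,  0.7802, -0.6131],
       [ 0.0944, -0.6058, -0.79  ]]), 't': array([0.4378, 0.1848, 1.3744])}
{'fov_y': 70.54555545641352, 'cx': 279.6226114783371, 'cy': 209.94901493058072, 'mount': array([[ 0.0002, -0.9576, -0.2881,  0.0733],
       [ 1.    , -0.0001,  0.0009,  0.0005],
       [-0.0009, -0.2881,  0.9576, -0.0706],
       [ 0.    ,  0.    ,  0.    ,  1.    ]])}
{'t': 0.1, 'joint_pos': array([-73.2114,   2.7899,   5.5992,  92.9309,   0.0026,  82.6792]), 'dq': array([ 0.0366, -0.1411,  0.2625,  0.0904, -0.0434,  0.0159]), 'tau': array([  0.0038, -33.9851,  32.0936,   0.0157,  -0.    ,  -0.    ]), 'tcp_pos': array([ 0.2144, -0.4788,  0.3028]), 'tcp_rot': array([[ 0.9128,  0.4085, -0.0006],
       [ 0.4085, -0.9128,  0.002 ],
       [ 0.0003, -0.0021, -1.    ]]), 'contact_force': array([-0.0059,  0.5005, -0.1148]), 'moment': array([-0.0228,  0.0346, -0.0188]), 'grasp_force': 0.0, 'width': 0.0854256477317035}
```

View pics/top0.png

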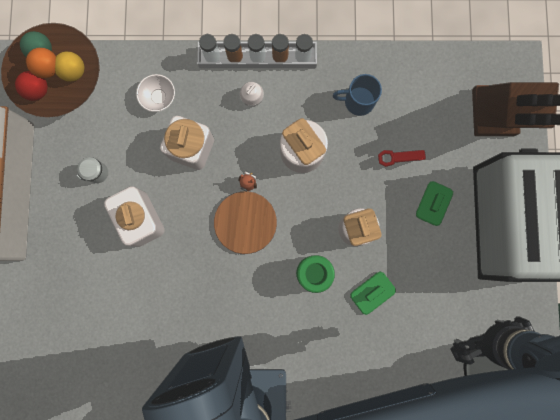

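View pics/side0.png

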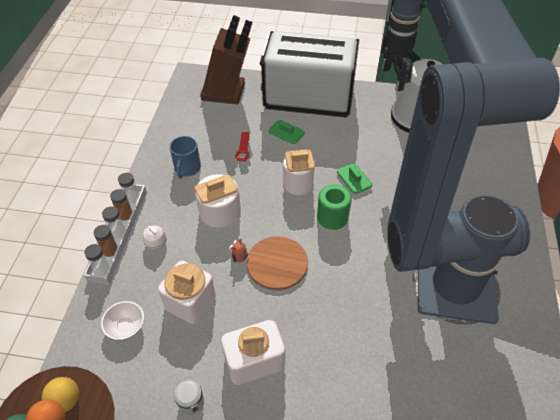

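The top view has these lids on these canisters:
- **(185,140):** big round lid on the square canister
- **(304,143):** oblong lid on the big round canister
- **(130,215):** small round lid on the oblong canister
- **(362,227):** square lid on the small round canister

The board is at (246,222) and the owl at (248,182). The look-alikes are the green lids at (434,203) and (373,293), and the green canister at (316,273). I chose the four tan lids. Next I'll triangulate them coarsely.

```bash
cat > h.py <<'E'
from cell import robot
import cv2, numpy as np
np.set_printoptions(precision=4,suppress=True)
def cam(n,st=None):
    m=robot.camera_model(n); f=210/np.tan(np.radians(m["fov_y"]/2))
    if n=="wrist":
        M=np.array(m["mount"]); R=st["tcp_rot"]@M[:3,:3]; c=st["tcp_rot"]@M[:3,3]+st["tcp_pos"]
    else: R=np.array(m["R"]).T; c=-R@np.array(m["t"])
    return dict(f=f,cx=m["cx"],cy=m["cy"],R=R,c=c)
def ray(k,uv):
    uv=np.atleast_2d(uv).astype(float)
    d=np.c_[(uv[:,0]-k["cx"])/k["f"],(uv[:,1]-k["cy"])/k["f"],np.ones(len(uv))]
    return d@k["R"].T
def plane(k,uv,z):
    d=ray(k,uv); return k["c"]+d*((z-k["c"][2])/d[:,2])[:,None]
def proj(k,X):
    p=(np.atleast_2d(X)-k["c"])@k["R"]; return np.c_[p[:,0]/p[:,2]*k["f"]+k["cx"],p[:,1]/p[:,2]*k["f"]+k["cy"]]
def tri(k1,a,k2,b):
    d1,d2=ray(k1,a)[0],ray(k2,b)[0]
    s=np.linalg.lstsq(np.c_[d1,-d2],k2["c"]-k1["c"],rcond=None)[0]
    p,q=k1["c"]+s[0]*d1,k2["c"]+s[1]*d2
    return (p+q)/2,np.linalg.norm(p-q)
def blobs(im,lo,hi,amin):
    m=cv2.inRange(cv2.cvtColor(im,cv2.COLOR_RGB2HSV),lo,hi)
    m=cv2.morphologyEx(m,cv2.MORPH_CLOSE,np.ones((3,3),np.uint8))
    return [c for c in cv2.findContours(m,cv2.RETR_EXTERNAL,cv2.CHAIN_APPROX_NONE)[0] if cv2.contourArea(c)>amin]
TAN=((8,60,90),(24,190,255))
def snap(n,name=None):
    st=robot.state(); im=robot.get_image(n)
    if name: cv2.imwrite(f"pics/{name}.png",im[:,:,::-1])
    return im,cam(n,st),st
def go(st,xyz,yaw=None):
    """tool shift (cm) to xyz, and the turn bringing tool x to world yaw (mod 180)"""
    R=st["tcp_rot"]; d=R.T@(np.array(xyz)-st["tcp_pos"])*100
    y0=np.degrees(np.arctan2(R[1,0],R[0,0])); t=None
    if yaw is not None: t=-((yaw-y0+90)%180-90)
    print("now",st["tcp_pos"],"yaw",round(y0,1),"j6",round(st["joint_pos"][5],1),"shift",d.round(2),"turn",t)
E
python3 - <<'E'
from h import *
for n in("top","side"):
    im=cv2.cvtColor(cv2.imread(f"pics/{n}0.png"),cv2.COLOR_BGR2RGB); k=cam(n)
    for c in blobs(im,*TAN,150):
        r=cv2.minAreaRect(c); print(n,np.round(r[0],1),np.round(r[1],1),round(r[2]),cv2.contourArea(c),plane(k,r[0],.104)[0])
k=cam("top");print(plane(k,(246,222),.014))
hsv=cv2.cvtColor(im,cv2.COLOR_RGB2HSV); print(hsv[262,278],hsv[282,185],hsv[345,255])
E
```

```text
top [362.  226.6] [32.9 32.3] 73 960.5 [ 0.4412 -0.2731  0.104 ]
top [129.5 215.5] [27. 27.] 90 597.0 [0.466  0.2735 0.104 ]
top [241.7 217.3] [73.5 62.9] 59 3181.0 [0.4624 0.0093 0.104 ]
top [183.5 138. ] [38. 39.] 90 1163.0 [0.6529 0.1511 0.104 ]
top [303.6 140.9] [42.8 27.8] 54 1110.0 [ 0.6464 -0.1367  0.104 ]
top [  4.  165.5] [119.   8.] 90 244.0 [0.585  0.5774 0.104 ]
top [55.1 63.4] [59.  28.5] 7 1378.5 [0.8389 0.4698 0.104 ]
side [ 69.5 392.5] [53. 87.] 90 3444.5 [0.8132 0.4434 0.104 ]
side [253. 341.] [28. 30.] 90 680.5 [0.4661 0.2752 0.104 ]
side [184.2 281.1] [34.7 40.8] 79 1105.0 [0.6526 0.1537 0.104 ]
side [269.5 262.5] [53. 75.] 90 2694.0 [0.4652 0.0723 0.104 ]
side [215.7 188.5] [20.6 40.6] 71 716.5 [ 0.6457 -0.1336  0.104 ]
side [299.5 159.9] [21.1 28.4] 84 528.0 [ 0.4405 -0.2709  0.104 ]
side [548.5 172.5] [91. 21.] 90 1222.0 [-0.2339 -0.331   0.104 ]
[[0.4587 0.0055 0.014 ]]
[ 12 136 189] [ 16 107 134] [ 16 109 141]
```

The two views agree with each other, and with a plate-top height of about 0.104. The first lid will be the square one, at (0.441,-0.272), so I'm moving over it for a close look.

Request:
carry_out(
  linear=[
    [3.64, -1.2, 0.16],
    [3.64, -1.2, 0.16],
    [3.64, -1.2, 0.16],
    [3.64, -1.2, 0.16],
    [3.64, -1.2, 0.16],
    [3.64, -1.2, 0.16],
    [3.64, -1.2, 0.16],
    [3.64, -1.2, 0.16],
    [0, 0, 0],
    [0, 0, 0],
  ],
  turn=[0, 0, 0, 0, 0, 0, 0, 0, 0, 0],
  hand=[5, 5, 5, 5, 5, 5, 5, 5, 5, 5],
)

```text
t: 1.1
tcp_pos: [0.4412, -0.2719, 0.2904]
tcp_rot: [[0.912, 0.41, -0.002], [0.41, -0.912, 0.001], [-0.001, -0.001, -1.0]]
contact_force: [-1.1, -0.6, 0.9]
width: 0.0497
grasp_force: 0.0
```

```bash
python3 - <<'E'
from h import *
im,k,st=snap("wrist","w_sq")
np.save("pics/w_sq_pose.npy",np.r_[st["tcp_pos"],st["tcp_rot"].ravel()]); go(st,(.441,-.272,.29))
E
```

```text
now [ 0.4412 -0.2719  0.2904] yaw 24.2 j6 116.7 shift [-0.02  0.    0.04] turn None
```

View pics/w_sq.png

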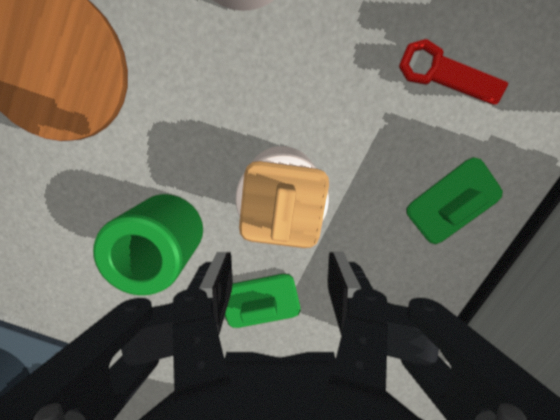

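This crop confirms a tan square lid at (285,207) on a round white canister, with its grip running along the image's vertical. The green look-alikes are clearly separate from it. Next I'll measure the plate and grip.

```bash
cat >> h.py <<'E'
def lid(im,k,xy,zp=.104,amin=1500):
    """plate rect and grip-top rect (world mm, deg) of the tan blob nearest world xy"""
    uv=proj(k,[*xy,zp])[0]
    c=min(blobs(im,*TAN,amin),key=lambda c:abs(cv2.pointPolygonTest(c,tuple(map(float,uv)),True)-25))
    W=(plane(k,c[:,0],zp)[:,:2]*1000).astype(np.float32)
    r=cv2.minAreaRect(W); print("plate ctr",np.round(r[0],1),"size",np.round(r[1],1),"ang",round(r[2],1),"px",np.round(c[:,0].mean(0)))
    m=np.zeros(im.shape[:2],np.uint8); cv2.drawContours(m,[c],-1,255,-1); m=cv2.erode(m,np.ones((9,9)))
    g=cv2.GaussianBlur(im,(3,3),0).max(2); e=cv2.Canny(g,25,60)&m
    w=plane(k,cv2.findNonZero(e)[:,0],zp+.026)[:,:2]*1000
    q=w[np.linalg.norm(w-np.array(plane(k,cv2.minAreaRect(c)[0],zp+.026)[0,:2]*1000),axis=1)<45].astype(np.float32)
    L=cv2.HoughLinesP(e,1,np.pi/360,12,minLineLength=18,maxLineGap=4)
    for l in ([] if L is None else L[:,0]):
        a=plane(k,l.reshape(2,2),zp+.026)*1000; d=a[1]-a[0]
        print("  line",l,"len",np.hypot(*d[:2]).round(),"ang",round(np.degrees(np.arctan2(d[1],d[0]))%180,1))
    return c,r
E
python3 - <<'E'
from h import *
im=cv2.cvtColor(cv2.imread("pics/w_sq.png"),cv2.COLOR_BGR2RGB)
v=np.load("pics/w_sq_pose.npy"); st=dict(tcp_pos=v[:3],tcp_rot=v[3:].reshape(3,3)); k=cam("wrist",st)
c,r=lid(im,k,(.441,-.272))
print(plane(k,c[:,0],.104).mean(0), tri(k,cv2.minAreaRect(c)[0],cam("top"),(362,226.6)))
g=cv2.cvtColor(im,cv2.COLOR_RGB2HSV); print(g[205,240:335:3,2]); print(g[180:250:3,284,2])
E
```

```text
plate ctr [ 441.9 -275.2] size [76.  75.7] ang 16.8 px [282. 204.]
  line [273 230 278 190] len 34.0 ang 17.2
  line [245 216 267 222] len 19.0 ang 98.1
  line [273 175 320 180] len 37.0 ang 108.1
  line [257 173 294 186] len 31.0 ang 94.6
[ 0.4427 -0.2745  0.104 ] (array([ 0.4416, -0.2749,  0.097 ]), np.float64(0.0012606849871316446))
[174 147 158 157 158 157 155 155 154 156 152 148 176 233 232 221 219 226
 212 213 212 211 209 209 212 212 214 205 224 235 164 163]
[199 137 113 178 227 229 229 227 226 224 221 221 219 220 227 230 229 229
 229 228 217 221 167 167]
```

```bash
python3 - <<'E'
from h import *
go(robot.state(),(.4419,-.2752,.182),16.8)
E
```

```text
now [ 0.4407 -0.2726  0.2906] yaw 24.1 j6 116.7 shift [ 0.02  0.29 10.86] turn 7.3352457256413
```

Request:
carry_out(
  linear=[
    [0, 0.29, 0.8],
    [0, 0, 3],
    [0, 0, 3],
    [0, 0, 2.5],
    [0, 0, 1.5],
    [0, 0, 0],
    [0, 0, 0],
    [0, 0, 0],
    [0, 0, 0],
    [0, 0, 0],
  ],
  turn=[7.4, 0, 0, 0, 0, 0, 0, 0, 0, 0],
  hand=[5, 5, 5, 5, 5, 5, 0, 0, 0, 0],
  force=40,
)

```text
t: 2.15
tcp_pos: [0.4431, -0.2761, 0.1853]
tcp_rot: [[0.958, 0.288, 0.003], [0.288, -0.958, -0.003], [0.002, 0.003, -1.0]]
contact_force: [-0.6, -0.4, 4.3]
width: 0.015
grasp_force: 41.6
```

Request:
carry_out(
  linear=[
    [0, 0, -1],
    [0, 0, -3],
    [0, 0, -3],
    [0, 0, -3],
    [1.4, -3.8, 0],
    [1.4, -3.8, 0],
    [1.4, -3.8, 0],
    [1.4, -3.8, 0],
    [1.4, -3.8, 0],
    [1.4, -3.8, 0],
  ],
  turn=[0, 0, 0, 0, 0, 0, 0, 0, 0, 0],
  hand=[0, 0, 0, 0, 0, 0, 0, 0, 0, 0],
)

```text
t: 3.15
tcp_pos: [0.4568, -0.0311, 0.2835]
tcp_rot: [[0.958, 0.287, 0.0], [0.287, -0.958, 0.0], [0.0, 0.0, -1.0]]
contact_force: [0.5, -0.5, -1.0]
width: 0.015
grasp_force: 40.8
```

```bash
python3 - <<'E'
from h import *
im,k,st=snap("wrist","w_hold"); print(st["width"],st["grasp_force"])
go(st,(.459,.006,.112))
E
```

```text
0.014996167511927639 40.845739245414734
now [ 0.4568 -0.0311  0.2835] yaw 16.7 j6 151.0 shift [ 1.27 -3.49 17.15] turn None
```

View pics/w_hold.png

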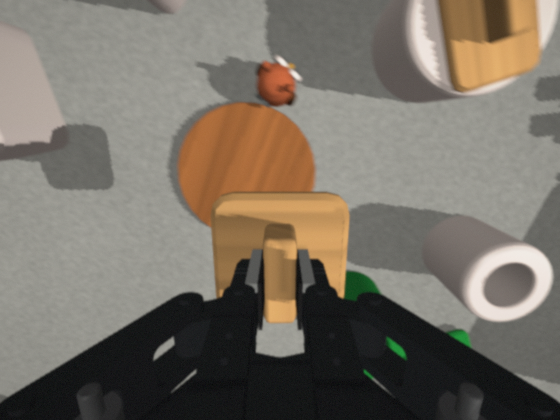

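The square lid is held straight at (281,245). The board's centre is about (247,168), and the small round canister's open mouth is at about (510,285). I'll measure both.

```bash
python3 - <<'E'
from h import *
im=cv2.cvtColor(cv2.imread("pics/w_hold.png"),cv2.COLOR_BGR2RGB); st=robot.state(); k=cam("wrist",st)
b=plane(k,[(178,165),(315,165),(247,102)],.014);print(b*1000)
hsv=cv2.cvtColor(im,cv2.COLOR_RGB2HSV); m=cv2.inRange(hsv[:,:,2],0,175)
for c in cv2.findContours(m,cv2.RETR_CCOMP,cv2.CHAIN_APPROX_NONE)[0]:
    if 1000<cv2.contourArea(c)<5000: 
        e=cv2.fitEllipse(c); w=plane(k,c[:,0],.095)[:,:2]*1000; print(e, cv2.minEnclosingCircle(w.astype(np.float32)), cv2.minAreaRect(w.astype(np.float32)))
go(st,[(b[0,0]+b[1,0])/2,(b[0,1]+b[1,1])/2,.112])
E
```

```text
[[446.3491  94.2291  14.    ]
 [492.5121 -55.8759  14.    ]
 [535.2116  36.4118  14.    ]]
((508.9557800292969, 284.481689453125), (40.8636360168457, 53.98033142089844), 64.40400695800781) ((445.4241638183594, -263.5041198730469), 25.17301368713379) ((445.32464599609375, -263.7408447265625), (47.607933044433594, 49.73514175415039), 17.270048141479492)
now [ 0.4566 -0.0255  0.2837] yaw 17.0 j6 151.1 shift [ 2.49 -3.79 17.2 ] turn None
```

Request:
carry_out(
  linear=[
    [1.5, -3.5, 0],
    [0, 0, 4],
    [0, 0, 4],
    [0, 0, 4],
    [0, 0, 3],
    [0, 0, 1.5],
    [0, 0, 0.6],
    [0, 0, 0],
    [0, 0, 0],
    [0, 0, 0],
  ],
  turn=[0, 0, 0, 0, 0, 0, 0, 0, 0, 0],
  hand=[0, 0, 0, 0, 0, 0, 0, 0, 4, 4],
)

```text
t: 4.2
tcp_pos: [0.4627, 0.0049, 0.1136]
tcp_rot: [[0.958, 0.288, 0.003], [0.288, -0.958, -0.0], [0.003, 0.001, -1.0]]
contact_force: [-0.9, -0.3, 0.6]
width: 0.0396
grasp_force: 0.0
```

Request:
carry_out(
  linear=[
    [0, 0, 0],
    [0, 0, -2],
    [0, 0, -4],
    [0, 0, -4],
    [0, 0, -4],
    [0, 0, -3],
    [0, 0, 0],
    [0, 0, 0],
  ],
  turn=[0, 0, 0, 0, 0, 0, 0, 0],
  hand=[4, 4, 5, 5, 5, 5, 5, 5],
)

```text
t: 5.0
tcp_pos: [0.4621, 0.005, 0.2835]
tcp_rot: [[0.958, 0.288, 0.003], [0.288, -0.958, -0.0], [0.003, 0.001, -1.0]]
contact_force: [-0.2, 0.4, 0.1]
width: 0.0497
grasp_force: 0.0
```

```bash
python3 - <<'E'
from h import *
im,k,st=snap("wrist","w_brd"); go(st,(.466,.274,.29))
c,r=lid(im,k,(.461,.012),.029)
E
```

```text
now [0.4621 0.005  0.2835] yaw 16.7 j6 155.6 shift [  8.11 -25.65  -0.66] turn None
plate ctr [474.2  14.8] size [178.7 151.7] ang 29.4 px [285. 162.]
  line [287 217 311 217] len 25.0 ang 106.7
  line [313 199 313 165] len 35.0 ang 18.6
  line [255 221 275 221] len 21.0 ang 106.7
  line [253 155 288 154] len 35.0 ang 108.3
  line [270 166 310 166] len 40.0 ang 106.7
  line [249 208 273 209] len 25.0 ang 104.2
  line [271 158 296 158] len 25.0 ang 106.7
  line [282 221 301 221] len 20.0 ang 106.7
  line [246 187 248 213] len 28.0 ang 19.2
  line [273 171 273 216] len 48.0 ang 16.4
  line [296 155 304 134] len 22.0 ang 176.4
  line [229 168 232 190] len 23.0 ang 21.7
  line [231 193 235 211] len 20.0 ang 26.4
  line [286 194 286 174] len 21.0 ang 17.1
```

View pics/w_brd.png

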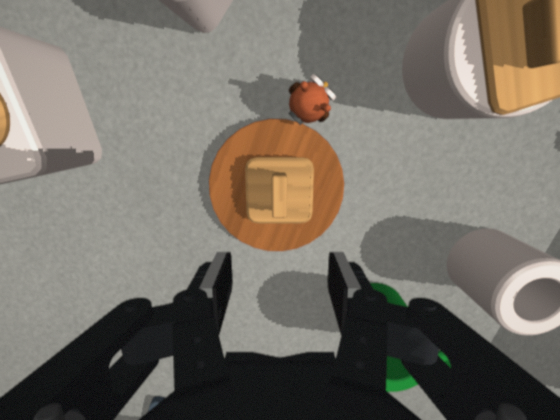

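The lid lies flat at the centre of the board, at (280,189). Next I'll unwind the wrist and go to the small round lid on the oblong canister.

Request:
carry_out(
  linear=[
    [0, 0, 0],
    [0, 0, 0],
    [0, 0, 0],
    [0, 0, 0],
    [0, 0, 0],
    [0, 0, 0],
    [0, 0, 0],
    [0, 0, 0],
    [0, 0, 0],
    [0, 0, -0.6],
  ],
  turn=[-8.5, -8.5, -8.5, -8.5, -8.5, -8.5, -8.5, -8.5, -8.5, 0],
  hand=[5, 5, 5, 5, 5, 5, 5, 5, 5, 5],
)

```text
t: 6.05
tcp_pos: [0.4601, 0.0052, 0.2853]
tcp_rot: [[-0.056, 0.998, -0.006], [0.998, 0.056, 0.001], [0.001, -0.006, -1.0]]
contact_force: [-0.0, -0.5, -0.2]
width: 0.05
grasp_force: 0.0
```

Request:
carry_out(
  linear=[
    [3.83, 0.27, 0],
    [3.83, 0.27, 0],
    [3.83, 0.27, 0],
    [3.83, 0.27, 0],
    [3.83, 0.27, 0],
    [3.83, 0.27, 0],
    [3.83, 0.27, 0],
    [0, 0, 0],
    [0, 0, 0],
  ],
  turn=[0, 0, 0, 0, 0, 0, 0, 0, 0],
  hand=[5, 5, 5, 5, 5, 5, 5, 5, 5],
)

```text
t: 6.95
tcp_pos: [0.4647, 0.2742, 0.287]
tcp_rot: [[-0.056, 0.998, -0.002], [0.998, 0.056, -0.002], [-0.001, -0.002, -1.0]]
contact_force: [-0.5, -0.4, 0.5]
width: 0.0501
grasp_force: 0.0
```

```bash
python3 - <<'E'
from h import *
im,k,st=snap("wrist","w_small"); go(st,(.466,.274,.29))
c,r=lid(im,k,(.466,.274))
print(tri(k,cv2.minAreaRect(c)[0],cam("top"),(129.5,215.5)))
E
```

```text
now [0.4647 0.2742 0.287 ] yaw 93.2 j6 110.3 shift [-0.03  0.13 -0.3 ] turn None
plate ctr [466.6 273.8] size [66.1 66.6] ang 3.2 px [282. 205.]
  line [256 205 306 194] len 41.0 ang 16.0
  line [253 215 308 201] len 45.0 ang 18.1
  line [278 221 311 215] len 27.0 ang 14.1
  line [278 217 311 210] len 27.0 ang 15.8
  line [281 216 285 236] len 18.0 ang 104.0
(array([0.4665, 0.2743, 0.1013]), np.float64(0.00032402199705002427))
```

View pics/w_small.png

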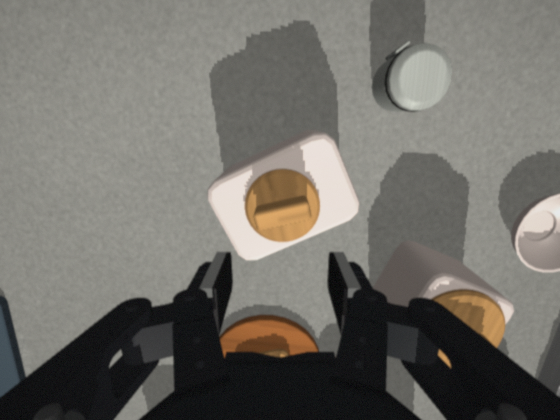

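The small round lid is at (282,205) on the oblong canister, with its grip lying nearly along the image's horizontal at yaw ~16. The canister's top is clear to see.

Request:
carry_out(
  linear=[
    [0, 0.15, 0],
    [0, 0, 0],
    [0, 0, 0],
    [0, 0, 0],
    [0, 0, 0],
    [0, 0, 0],
    [0, 0, 0],
    [0, 0, 0],
    [0, 0, 0],
    [0, 0, 0],
  ],
  turn=[-8.55, -8.55, -8.55, -8.55, -8.55, -8.55, -8.55, -8.55, -8.55, -8.55],
  hand=[5, 5, 5, 5, 5, 5, 5, 5, 5, 5],
)

```text
t: 8.0
tcp_pos: [0.467, 0.2721, 0.2881]
tcp_rot: [[-1.0, 0.02, -0.0], [0.02, 1.0, -0.001], [0.0, -0.001, -1.0]]
contact_force: [0.2, -0.8, 0.5]
width: 0.0496
grasp_force: 0.0
```

Request:
carry_out(
  linear=[
    [0, 0, 0],
    [0, 0, 0],
    [0, 0, 0],
  ],
  turn=[-8.55, -8.55, 0],
  hand=[5, 5, 5],
)

```text
t: 8.3
tcp_pos: [0.4669, 0.2723, 0.2881]
tcp_rot: [[-0.963, -0.269, -0.0], [-0.269, 0.963, -0.001], [0.0, -0.0, -1.0]]
contact_force: [-0.4, 0.4, 0.2]
width: 0.0501
grasp_force: 0.0
```

```bash
cat >> h.py <<'E'
def top_face(im,k,xy,z=.095,lo=205):
    """bright white top face (world mm) around xy"""
    h=cv2.cvtColor(im,cv2.COLOR_RGB2HSV); m=((h[:,:,2]>lo)&(h[:,:,1]<40)).astype(np.uint8)
    uv=proj(k,[*xy,z])[0]
    C=[c for c in cv2.findContours(m,cv2.RETR_EXTERNAL,cv2.CHAIN_APPROX_NONE)[0] if cv2.contourArea(c)>800]
    for c in C:
        if abs(c[:,0].mean(0)-uv).max()<90:
            r=cv2.minAreaRect((plane(k,c[:,0],z)[:,:2]*1000).astype(np.float32)); print("face",np.round(r[0],1),np.round(r[1],1),round(r[2],1))
E
python3 - <<'E'
from h import *
im,k,st=snap("wrist"); go(st,(.4666,.2738,.1845),16)
lid(im,k,(.4666,.2738))
for lo in(190,205,220): top_face(im,k,(.466,.274),lo=lo)
E
```

```text
now [0.4669 0.2723 0.2881] yaw -164.4 j6 7.6 shift [-0.01  0.16 10.36] turn -0.4019556235193136
plate ctr [465.8 272.5] size [66.7 66.4] ang 15.6 px [281. 204.]
  line [272 186 272 205] len 16.0 ang 15.2
  line [289 234 289 189] len 38.0 ang 16.1
  line [273 234 273 206] len 24.0 ang 15.2
  line [282 236 282 212] len 21.0 ang 15.7
face [467.6 274.4] [124.2  82.9] 28.2
face [467.6 274.2] [123.1  81.9] 28.2
face [467.5 274. ] [121.4  81. ] 28.2
```

Request:
carry_out(
  linear=[
    [0, 0.1, 3],
    [0, 0, 3],
    [0, 0, 3],
    [0, 0, 1.4],
    [0, 0, 0],
    [0, 0, 0],
    [0, 0, 0],
    [0, 0, 0],
    [0, 0, 0],
  ],
  turn=[0, 0, 0, 0, 0, 0, 0, 0, 0],
  hand=[5, 5, 5, 5, 5, 0, 0, 0, 0],
)

```text
t: 9.25
tcp_pos: [0.4678, 0.2754, 0.1866]
tcp_rot: [[-0.962, -0.272, 0.004], [-0.272, 0.962, 0.002], [-0.005, 0.0, -1.0]]
contact_force: [0.4, -0.8, 5.3]
width: 0.0148
grasp_force: 41.8
```

Request:
carry_out(
  linear=[
    [0, 0, -1],
    [0, 0, -3],
    [0, 0, -3],
    [0, 0, -3.4],
    [0, 0, 0],
  ],
  turn=[0, 0, 0, 0, 0],
  hand=[0, 0, 0, 0, 0],
)

```text
t: 9.75
tcp_pos: [0.4682, 0.2757, 0.2945]
tcp_rot: [[-0.962, -0.272, 0.009], [-0.272, 0.962, 0.004], [-0.01, 0.001, -1.0]]
contact_force: [-0.6, -0.2, 0.0]
width: 0.0149
grasp_force: 41.0
```

```bash
cat >> h.py <<'E'
def mouths(im,k,xy,z=.095,lo=175):
    g=cv2.cvtColor(im,cv2.COLOR_RGB2HSV)
    for lo in (150,170,190):
      m=((g[:,:,2]<lo)|(g[:,:,1]>60)).astype(np.uint8)
      for c in cv2.findContours(m,cv2.RETR_CCOMP,cv2.CHAIN_APPROX_NONE)[0]:
        if cv2.contourArea(c)<60: continue
        w=(plane(k,c[:,0],z)[:,:2]*1000).astype(np.float32); r=cv2.minAreaRect(w)
        if 38<min(r[1]) and max(r[1])<60 and np.hypot(*(np.array(r[0])-np.array(xy)*1000))<40: print("mouth",lo,np.round(r[0],1),np.round(r[1],1))
E
python3 - <<'E'
from h import *
im,k,st=snap("top","top1"); print("small"); mouths(im,k,(.443,-.27)); print("oblong"); mouths(im,k,(.467,.274))
for n in["side"]:
  im,k,st2=snap(n,"side1"); print(n); mouths(im,k,(.443,-.27)); mouths(im,k,(.467,.274))
print(st["width"]); go(st,(.443,-.27,.285))
E
```

```text
small
mouth 170 [ 443.3 -272.2] [47.3 47.6]
mouth 190 [ 444.4 -273.4] [49.7 49.8]
oblong
side
0.014887347540524854
now [0.4682 0.2757 0.2945] yaw -164.2 j6 7.6 shift [ 17.31 -51.82   0.7 ] turn None
```

View pics/top1.png

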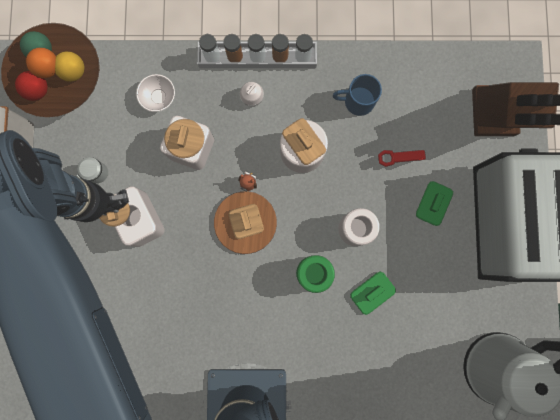

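The small round canister's mouth at (361,227) measures about (0.444,-0.273). I'm carrying the small lid there.

Request:
carry_out(
  linear=[
    [1.23, -3.72, 0],
    [1.23, -3.72, 0],
    [1.23, -3.72, 0],
    [1.23, -3.72, 0],
    [1.23, -3.72, 0],
    [1.23, -3.72, 0],
    [1.23, -3.72, 0],
    [1.23, -3.72, 0],
    [1.23, -3.72, 0],
    [1.23, -3.72, 0],
  ],
  turn=[0, 0, 0, 0, 0, 0, 0, 0, 0, 0],
  hand=[0, 0, 0, 0, 0, 0, 0, 0, 0, 0],
)

```text
t: 10.85
tcp_pos: [0.4483, -0.1177, 0.286]
tcp_rot: [[-0.962, -0.272, -0.003], [-0.272, 0.962, 0.002], [0.003, 0.003, -1.0]]
contact_force: [1.2, -0.3, -0.9]
width: 0.0147
grasp_force: 41.0
```

Request:
carry_out(
  linear=[
    [1.23, -3.72, 0],
    [1.23, -3.72, 0],
    [1.23, -3.72, 0],
    [1.23, -3.72, 0],
    [0, 0, 0],
    [0, 0, 0],
  ],
  turn=[0, 0, 0, 0, 0, 0],
  hand=[0, 0, 0, 0, 0, 0],
)

```text
t: 11.45
tcp_pos: [0.4418, -0.2732, 0.2858]
tcp_rot: [[-0.963, -0.27, -0.003], [-0.27, 0.963, 0.003], [0.002, 0.004, -1.0]]
contact_force: [0.2, 0.8, -0.4]
width: 0.0147
grasp_force: 41.0
```

```bash
python3 - <<'E'
from h import *
im,k,st=snap("top","top2"); print("oblong"); mouths(im,k,(.467,.274)); print(st["width"],st["tcp_rot"][2])
im,k,_=snap("side"); mouths(im,k,(.467,.274)); mouths(im,k,(.444,-.273))
go(st,(.444,-.273,.188))
E
```

```text
oblong
mouth 190 [468.2 276.3] [48.1 45.1]
0.01469183727903869 [ 0.0023  0.0042 -1.    ]
mouth 170 [467.9 273.1] [45.7 41.5]
mouth 190 [468.5 275.8] [48.1 46.3]
mouth 170 [ 443.8 -272.5] [44.3 44.8]
mouth 190 [ 443.2 -271.4] [47.4 45.5]
now [ 0.4418 -0.2732  0.2858] yaw -164.3 j6 -54.8 shift [-0.24 -0.08  9.78] turn None
```

Request:
carry_out(
  linear=[
    [-0.3, 0, 1],
    [0, 0, 3],
    [0, 0, 3],
    [0, 0, 1.5],
    [0, 0, 0.7],
    [0, 0, 0.5],
    [0, 0, 0],
    [0, 0, 0],
  ],
  turn=[0, 0, 0, 0, 0, 0, 0, 0],
  hand=[0, 0, 0, 0, 0, 0, 0, 0],
)

```text
t: 12.35
tcp_pos: [0.4462, -0.2727, 0.1925]
tcp_rot: [[-0.962, -0.273, 0.002], [-0.273, 0.962, -0.002], [-0.001, -0.002, -1.0]]
contact_force: [-0.1, 0.1, -1.3]
width: 0.0149
grasp_force: 41.0
```

Request:
carry_out(
  linear=[
    [0, 0, 0.3],
    [0, 0, 0.2],
    [0, 0, 0],
    [0, 0, 0],
  ],
  turn=[0, 0, 0, 0],
  hand=[0, 0, 0, 0],
)

```text
t: 12.75
tcp_pos: [0.4459, -0.2727, 0.1866]
tcp_rot: [[-0.962, -0.272, 0.001], [-0.272, 0.962, -0.001], [-0.001, -0.001, -1.0]]
contact_force: [-0.1, -0.4, 0.2]
width: 0.0151
grasp_force: 41.1
```

Request:
carry_out(
  linear=[
    [0, 0, 0],
    [0, 0, 0],
    [0, 0, -1],
    [0, 0, -3],
    [0, 0, -3],
    [0, 0, -3],
    [-3.3, 1.1, 0],
    [-3.3, 1.1, 0],
    [-3.3, 1.1, 0],
    [-3.3, 1.1, 0],
  ],
  turn=[0, 0, 0, 0, 0, 0, 0, 0, 0, 0],
  hand=[4, 4, 4, 5, 5, 5, 5, 5, 5, 5],
)

```text
t: 13.75
tcp_pos: [0.5617, -0.1933, 0.2872]
tcp_rot: [[-0.962, -0.272, 0.001], [-0.272, 0.962, -0.001], [-0.001, -0.001, -1.0]]
contact_force: [0.8, -0.2, -0.3]
width: 0.0499
grasp_force: 0.0
```

Request:
carry_out(
  linear=[
    [-3.3, 1.1, 0],
    [-3.3, 1.1, 0],
    [-3.2, 1.1, 0],
    [0, 0, 0],
    [0, 0, 0],
  ],
  turn=[0, 0, 0, 0, 0],
  hand=[5, 5, 5, 5, 5],
)

```text
t: 14.25
tcp_pos: [0.6462, -0.135, 0.286]
tcp_rot: [[-0.962, -0.274, -0.001], [-0.274, 0.962, -0.0], [0.001, 0.0, -1.0]]
contact_force: [-0.8, -0.1, -1.2]
width: 0.0501
grasp_force: 0.0
```

```bash
python3 - <<'E'
from h import *
im,k,st=snap("wrist","w_obl"); go(st,(.646,-.135,.29))
c,r=lid(im,k,(.646,-.135)); print(tri(k,cv2.minAreaRect(c)[0],cam("top"),(303.6,140.9)))
for lo in(190,205,220): top_face(im,k,(.646,-.135),lo=lo)
E
```

```text
now [ 0.6462 -0.135   0.286 ] yaw -164.1 j6 -33.5 shift [ 0.02  0.01 -0.4 ] turn None
plate ctr [ 646.2 -138.8] size [103.4  67.4] ang 35.0 px [276. 202.]
  line [278 184 293 226] len 37.0 ang 35.2
  line [273 182 293 237] len 49.0 ang 35.3
  line [238 194 262 221] len 29.0 ang 55.4
  line [291 235 313 234] len 18.0 ang 108.7
  line [275 213 285 241] len 25.0 ang 34.5
  line [254 211 270 236] len 25.0 ang 46.3
  line [276 183 293 227] len 39.0 ang 36.5
  line [274 187 292 237] len 44.0 ang 35.1
(array([ 0.656 , -0.1385,  0.0622]), np.float64(0.001493755161655552))
face [ 670.  -177.7] [88.9 21.2] 33.2
face [ 620.5 -100.9] [75.4 19.2] 30.1
face [ 669.8 -177.7] [86.8 20.7] 33.4
face [ 669.7 -177.7] [84.9 20.3] 33.6
```

View pics/w_obl.png

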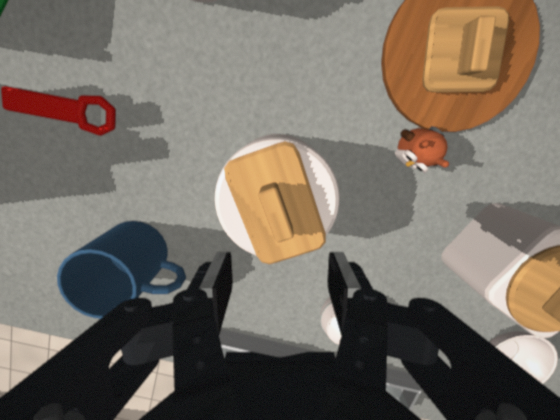

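The oblong lid is at (276,202) on the big round canister. Its plate centre is (0.646,-0.139) at yaw 35, and its size matches.

Request:
carry_out(
  linear=[
    [0.1, -0.37, 0],
    [0, 0, 1],
    [0, 0, 3],
    [0, 0, 3],
    [0, 0, 2],
    [0, 0, 1.1],
    [0, 0, 0],
    [0, 0, 0],
    [0, 0, 0],
    [0, 0, 0],
  ],
  turn=[-6.4, -6.4, -6.4, 0, 0, 0, 0, 0, 0, 0],
  hand=[5, 5, 5, 5, 5, 5, 5, 0, 0, 0],
)

```text
t: 15.3
tcp_pos: [0.647, -0.1398, 0.1878]
tcp_rot: [[-0.819, -0.574, 0.004], [-0.574, 0.819, -0.001], [-0.003, -0.003, -1.0]]
contact_force: [-0.2, -0.1, -0.4]
width: 0.0144
grasp_force: 41.3
```

Request:
carry_out(
  linear=[
    [0, 0, 0],
    [0, 0, -1],
    [0, 0, -3],
    [0, 0, -3],
    [0, 0, -3],
    [0, 0, 0],
  ],
  turn=[0, 0, 0, 0, 0, 0],
  hand=[0, 0, 0, 0, 0, 0],
)

```text
t: 15.9
tcp_pos: [0.6476, -0.1398, 0.2915]
tcp_rot: [[-0.819, -0.574, 0.009], [-0.574, 0.819, -0.003], [-0.006, -0.008, -1.0]]
contact_force: [1.6, 0.1, 0.5]
width: 0.015
grasp_force: 41.3
```

```bash
python3 - <<'E'
from h import *
im,k,st=snap("wrist","w_obl2"); print(st["width"]); lid(im,k,st["tcp_pos"][:2],st["tcp_pos"][2]-.082)
go(st,(.468,.275,.287),28.2)
E
```

```text
0.014996443882259855
plate ctr [ 647.9 -141.2] size [101.8  66.8] ang 35.1 px [279. 247.]
  line [252 171 290 171] len 16.0 ang 125.1
  line [288 172 326 172] len 16.0 ang 125.1
  line [334 258 336 222] len 18.0 ang 35.2
  line [300 223 328 238] len 15.0 ang 95.8
  line [268 319 290 319] len 11.0 ang 125.4
  line [269 261 287 269] len 9.0 ang 99.0
  line [270 236 296 236] len 12.0 ang 125.2
  line [235 172 254 172] len 8.0 ang 125.1
  line [262 245 266 224] len 10.0 ang 24.1
  line [294 224 297 244] len 10.0 ang 43.9
  line [298 223 326 238] len 15.0 ang 95.8
now [ 0.6476 -0.1398  0.2915] yaw -145.0 j6 -53.0 shift [-9.09 44.28  0.16] turn 6.820422531951181
```

Request:
carry_out(
  linear=[
    [-0.76, 3.7, 0],
    [-0.76, 3.7, 0],
    [-0.76, 3.7, 0],
    [-0.76, 3.7, 0],
    [-0.76, 3.7, 0],
    [-0.76, 3.7, 0],
    [-0.76, 3.7, 0],
    [-0.76, 3.7, 0],
    [-0.76, 3.7, 0],
    [-0.76, 3.7, 0],
  ],
  turn=[0, 0, 0, 0, 0, 0, 0, 0, 0, 0],
  hand=[0, 0, 0, 0, 0, 0, 0, 0, 0, 0],
)

```text
t: 16.95
tcp_pos: [0.4944, 0.2084, 0.2831]
tcp_rot: [[-0.819, -0.574, -0.003], [-0.574, 0.819, -0.001], [0.003, 0.001, -1.0]]
contact_force: [0.0, -0.0, -0.6]
width: 0.015
grasp_force: 41.3
```

Request:
carry_out(
  linear=[
    [-0.76, 3.7, 0],
    [-0.76, 3.7, 0],
    [0, 0, 0],
    [0, 0, 0],
    [0, 0, 0],
  ],
  turn=[0, 0, 6.8, 0, 0],
  hand=[0, 0, 0, 0, 0],
)

```text
t: 17.45
tcp_pos: [0.4655, 0.2762, 0.2838]
tcp_rot: [[-0.88, -0.475, -0.002], [-0.475, 0.88, -0.001], [0.002, -0.0, -1.0]]
contact_force: [0.1, 0.6, -1.8]
width: 0.015
grasp_force: 41.3
```

```bash
python3 - <<'E'
from h import *
im,k,st=snap("top","top3"); print("big"); mouths(im,k,(.646,-.139))
im,k,_=snap("side"); mouths(im,k,(.646,-.139))
im,k,st=snap("wrist","w_obl3"); lid(im,k,st["tcp_pos"][:2],st["tcp_pos"][2]-.082)
go(st,(.469,.2755,.189),28.2)
E
```

```text
big
mouth 170 [ 647.2 -138.2] [46.9 48.3]
mouth 190 [ 646.  -138.2] [48.3 49.4]
plate ctr [465.3 274.6] size [101.5  66.8] ang 28.2 px [279. 246.]
  line [296 221 335 236] len 19.0 ang 96.3
  line [234 172 275 172] len 18.0 ang 118.2
  line [337 214 338 192] len 10.0 ang 28.9
  line [287 172 326 172] len 17.0 ang 118.2
  line [293 223 297 245] len 11.0 ang 38.7
  line [335 248 336 223] len 12.0 ang 29.2
  line [262 245 265 226] len 9.0 ang 19.0
  line [269 261 290 268] len 11.0 ang 98.0
  line [268 319 290 319] len 11.0 ang 118.3
now [0.466  0.2758 0.2843] yaw -151.8 j6 -4.7 shift [-0.26 -0.17  9.53] turn 0.027645903729478505
```

Request:
carry_out(
  linear=[
    [-0.26, -0.15, 0],
    [0, 0, 1],
    [0, 0, 3],
    [0, 0, 3],
    [0, 0, 1.5],
    [0, 0, 0.8],
    [0, 0, 0],
    [0, 0, 0],
  ],
  turn=[0, 0, 0, 0, 0, 0, 0, 0],
  hand=[0, 0, 0, 0, 0, 0, 0, 0],
)

```text
t: 18.4
tcp_pos: [0.4695, 0.2767, 0.1933]
tcp_rot: [[-0.881, -0.473, 0.002], [-0.473, 0.881, 0.001], [-0.002, -0.0, -1.0]]
contact_force: [0.9, 0.4, -0.4]
width: 0.0149
grasp_force: 41.3
```

Seated height when this lid was gripped was about 0.187.

Request:
carry_out(
  linear=[
    [-0.05, -0.15, 0.2],
    [0, 0, 0.3],
    [0, 0, 0],
    [0, 0, 0],
  ],
  turn=[0, 0, 0, 0],
  hand=[0, 0, 0, 0],
)

```text
t: 18.8
tcp_pos: [0.4704, 0.2755, 0.1876]
tcp_rot: [[-0.881, -0.473, 0.001], [-0.473, 0.881, 0.0], [-0.001, -0.0, -1.0]]
contact_force: [0.6, -0.1, 0.6]
width: 0.0149
grasp_force: 41.3
```

Request:
carry_out(
  linear=[
    [0, 0, 0],
    [0, 0, 0],
    [0, 0, -1],
    [0, 0, -3],
    [0, 0, -3],
    [0, 0, -3],
    [0, 0, 0],
    [0, 0, 0],
  ],
  turn=[0, 0, 0, 0, 0, 0, 0, 0],
  hand=[4, 4, 4, 5, 5, 5, 5, 5],
)

```text
t: 19.6
tcp_pos: [0.4706, 0.2757, 0.2889]
tcp_rot: [[-0.881, -0.473, 0.003], [-0.473, 0.881, 0.001], [-0.003, -0.0, -1.0]]
contact_force: [-0.2, 0.2, -1.0]
width: 0.05
grasp_force: 0.0
```

```bash
python3 - <<'E'
from h import *
im,k,st=snap("wrist","w_obl4"); lid(im,k,(.468,.275)); top_face(im,k,(.468,.275)); go(st,(.653,.152,.288))
E
```

```text
plate ctr [470.5 274.7] size [102.1  67.4] ang 28.2 px [280. 201.]
  line [269 237 269 190] len 40.0 ang 27.6
  line [287 237 287 183] len 46.0 ang 28.6
  line [256 151 301 151] len 34.0 ang 118.2
  line [251 186 263 222] len 31.0 ang 44.8
  line [249 182 255 201] len 16.0 ang 43.9
  line [280 241 280 212] len 25.0 ang 28.2
  line [291 183 311 191] len 17.0 ang 96.2
face [467.7 273.4] [122.2  82. ] 27.4
now [0.4706 0.2757 0.2889] yaw -151.8 j6 -4.9 shift [-10.22 -19.52   0.13] turn None
```

Request:
carry_out(
  linear=[
    [-1.7, -3.25, 0],
    [-1.7, -3.25, 0],
    [-1.7, -3.25, 0],
    [-1.7, -3.25, 0],
    [-1.7, -3.25, 0],
    [-1.7, -3.25, 0],
    [0, 0, 0],
    [0, 0, 0],
  ],
  turn=[0, 0, 0, 0, 0, 0, 0, 0],
  hand=[5, 5, 5, 5, 5, 5, 5, 5],
)

```text
t: 20.45
tcp_pos: [0.6519, 0.151, 0.2841]
tcp_rot: [[-0.882, -0.471, -0.005], [-0.471, 0.882, -0.0], [0.005, 0.002, -1.0]]
contact_force: [-0.5, 0.3, -0.9]
width: 0.0499
grasp_force: 0.0
```

```bash
python3 - <<'E'
from h import *
im,k,st=snap("wrist","w_big"); lid(im,k,(.653,.152))
for lo in(190,205,220): top_face(im,k,(.653,.152),lo=lo)
go(st,(.653,.152,.288))
E
```

```text
plate ctr [653.2 149.3] size [94.4 94.7] ang 28.1 px [278. 207.]
  line [275 234 300 206] len 31.0 ang 168.1
  line [255 224 286 188] len 38.0 ang 168.2
  line [253 167 277 186] len 23.0 ang 79.2
  line [253 232 291 188] len 47.0 ang 168.3
  line [253 233 292 188] len 48.0 ang 168.2
  line [267 242 300 205] len 41.0 ang 168.1
  line [300 242 325 217] len 29.0 ang 165.9
  line [260 240 280 218] len 25.0 ang 167.3
  line [238 220 259 240] len 24.0 ang 71.8
  line [259 218 283 190] len 30.0 ang 168.3
  line [263 236 279 218] len 20.0 ang 167.9
face [642.6 118.6] [33.7 95.5] 68.8
now [0.6519 0.151  0.2841] yaw -151.9 j6 -20.8 shift [-0.14  0.04 -0.39] turn None
```

View pics/w_big.png

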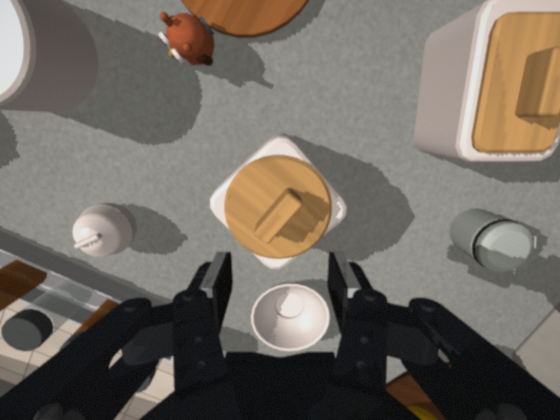

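The oblong lid sits aligned on its canister, within about 1°. The big round lid is at (278,207), with its grip at yaw 168. I'm grasping it now.

Request:
carry_out(
  linear=[
    [0, -0.2, 0],
    [0, 0, 0],
    [0, 0, 0],
    [0, 0, 1],
    [0, 0, 3],
    [0, 0, 3],
    [0, 0, 2],
    [0, 0, 0.9],
    [0, 0, 0],
    [0, 0, 0],
  ],
  turn=[8, 8, 8, 8, 8, 0, 0, 0, 0, 0],
  hand=[5, 5, 5, 5, 5, 5, 5, 5, 5, 5],
)

```text
t: 21.5
tcp_pos: [0.6531, 0.1506, 0.1895]
tcp_rot: [[-0.979, 0.204, 0.002], [0.204, 0.979, 0.0], [-0.002, 0.001, -1.0]]
contact_force: [0.1, -0.8, 0.4]
width: 0.05
grasp_force: 0.0
```

Request:
carry_out(
  linear=[
    [0, 0, 0],
    [0, 0, 0],
    [0, 0, 0],
    [0, 0, 0],
    [0, 0, -1],
    [0, 0, -3],
    [0, 0, -3],
    [0, 0, -3],
    [0, 0, 0],
  ],
  turn=[0, 0, 0, 0, 0, 0, 0, 0, 0],
  hand=[0, 0, 0, 0, 0, 0, 0, 0, 0],
)

```text
t: 22.4
tcp_pos: [0.6546, 0.1501, 0.2941]
tcp_rot: [[-0.979, 0.204, 0.009], [0.204, 0.979, 0.001], [-0.009, 0.003, -1.0]]
contact_force: [0.8, 0.1, 0.2]
width: 0.0149
grasp_force: 40.8
```

```bash
python3 - <<'E'
from h import *
st=robot.state(); print(st["width"]); go(st,(.647,-.138,.287))
im,k,_=snap("side"); mouths(im,k,(.646,-.139)); mouths(im,k,(.653,.15))
E
```

```text
0.014909736925920472
now [0.6546 0.1501 0.2941] yaw 168.2 j6 19.0 shift [ -5.14 -28.36   0.68] turn None
mouth 170 [ 645.2 -136.1] [45.9 41.8]
mouth 190 [ 645.6 -137.9] [46.2 45.4]
```

Request:
carry_out(
  linear=[
    [-0.64, -3.54, 0],
    [-0.64, -3.54, 0],
    [-0.64, -3.54, 0],
    [-0.64, -3.54, 0],
    [-0.64, -3.54, 0],
    [-0.64, -3.54, 0],
    [-0.64, -3.54, 0],
    [-0.64, -3.54, 0],
    [0, 0, 0],
    [0, 0, 0],
  ],
  turn=[0, 0, 0, 0, 0, 0, 0, 0, 0, 0],
  hand=[0, 0, 0, 0, 0, 0, 0, 0, 0, 0],
)

```text
t: 23.45
tcp_pos: [0.6445, -0.1385, 0.2856]
tcp_rot: [[-0.978, 0.206, -0.004], [0.206, 0.978, 0.002], [0.004, 0.001, -1.0]]
contact_force: [0.0, 0.3, -1.0]
width: 0.0147
grasp_force: 40.8
```

```bash
python3 - <<'E'
from h import *
st=robot.state(); print(st["width"]); go(st,(.6465,-.1375,.190))
for n in("top","side"):
    im,k,_=snap(n,"z"+n); mouths(im,k,(.653,.15)); top_face(im,k,(.653,.15)); top_face(im,k,(.653,.15),lo=185)
E
```

```text
0.014686174560972393
now [ 0.6445 -0.1385  0.2856] yaw 168.1 j6 -6.1 shift [-0.22  0.12  9.56] turn None
face [656.2 148.6] [98.2 92.1] 69.7
face [770.3 224.4] [91.1 91. ] 0.1
mouth 170 [653.1 150.7] [47.5 43.2]
mouth 190 [653.9 150.4] [49.6 48.1]
face [766.5 265.7] [92.7 93.3] 18.0
face [467.5 275.8] [127.5  88.3] 28.8
face [767.4 265.5] [96.5 94. ] 61.8
face [655.5 151. ] [100.   97.3] 69.9
```

Request:
carry_out(
  linear=[
    [-0.2, 0.1, 0],
    [0, 0, 1],
    [0, 0, 3],
    [0, 0, 3],
    [0, 0, 1.5],
    [0, 0, 0.8],
    [0, 0, 0.2],
    [0, 0, 0.2],
    [0, 0, 0],
    [0, 0, 0],
  ],
  turn=[0, 0, 0, 0, 0, 0, 0, 0, 0, 0],
  hand=[0, 0, 0, 0, 0, 0, 0, 0, 0, 0],
)

```text
t: 24.55
tcp_pos: [0.6482, -0.1374, 0.1927]
tcp_rot: [[-0.979, 0.204, 0.003], [0.204, 0.979, -0.001], [-0.003, -0.0, -1.0]]
contact_force: [-0.4, -0.1, -0.9]
width: 0.0151
grasp_force: 40.8
```

Request:
carry_out(
  linear=[
    [0, 0, 0.3],
    [0, 0, 0],
    [0, 0, 0],
  ],
  turn=[0, 0, 0],
  hand=[0, 0, 0],
)

```text
t: 24.85
tcp_pos: [0.6484, -0.1375, 0.19]
tcp_rot: [[-0.979, 0.204, 0.003], [0.204, 0.979, -0.001], [-0.004, -0.0, -1.0]]
contact_force: [1.0, -0.4, 4.4]
width: 0.0149
grasp_force: 41.4
```

Request:
carry_out(
  linear=[
    [0, 0, 0],
    [0, 0, 0],
    [0, 0, -1],
    [0, 0, -3],
    [0, 0, -3],
    [0, 0, -3],
    [0, 0, 0],
    [0, 0, 0],
  ],
  turn=[0, 0, 0, 0, 0, 0, 0, 0],
  hand=[4, 4, 4, 5, 5, 5, 5, 5],
)

```text
t: 25.65
tcp_pos: [0.648, -0.1372, 0.2895]
tcp_rot: [[-0.979, 0.204, 0.003], [0.204, 0.979, -0.001], [-0.003, -0.0, -1.0]]
contact_force: [-0.4, -0.4, -0.6]
width: 0.0503
grasp_force: 0.0
```

```bash
python3 - <<'E'
from h import *
im,k,st=snap("wrist"); lid(im,k,(.646,-.138)); top_face(im,k,(.646,-.138)); go(st,(.462,.007,.287))
E
```

```text
plate ctr [ 647.8 -138. ] size [94.2 94.5] ang 32.2 px [279. 202.]
  line [250 215 271 215] len 17.0 ang 78.2
  line [287 231 287 182] len 41.0 ang 168.6
  line [287 237 309 237] len 18.0 ang 78.2
  line [277 178 310 169] len 27.0 ang 93.7
  line [290 227 315 219] len 22.0 ang 97.1
face [ 633.4 -158.6] [ 66.4 109.3] 57.0
now [ 0.648  -0.1372  0.2895] yaw 168.2 j6 -6.0 shift [21.15 10.32  0.19] turn None
```

Request:
carry_out(
  linear=[
    [3.5, 1.7, 0],
    [3.5, 1.7, 0],
    [3.5, 1.7, 0],
    [3.5, 1.7, 0],
    [3.5, 1.7, 0],
    [3.5, 1.7, 0],
    [0, 0, 0],
    [0, 0, 0],
  ],
  turn=[0, 0, 0, 0, 0, 0, 0, 0],
  hand=[5, 5, 5, 5, 5, 5, 5, 5],
)

```text
t: 26.5
tcp_pos: [0.4617, 0.0062, 0.2865]
tcp_rot: [[-0.979, 0.203, -0.002], [0.203, 0.979, 0.0], [0.002, -0.0, -1.0]]
contact_force: [0.1, 0.3, 0.9]
width: 0.0499
grasp_force: 0.0
```

```bash
python3 - <<'E'
from h import *
im,k,st=snap("wrist","w_brd2"); lid(im,k,(.462,.007),.029); go(st,(.462,.007,.113),17)
E
```

```text
plate ctr [474.6  -3.6] size [152.4 196.3] ang 59.4 px [284. 203.]
  line [272 169 296 212] len 52.0 ang 17.1
  line [236 180 261 223] len 53.0 ang 16.3
  line [276 168 295 203] len 42.0 ang 16.6
  line [269 226 315 202] len 56.0 ang 107.1
  line [237 174 255 165] len 21.0 ang 104.6
  line [263 225 301 201] len 49.0 ang 111.8
  line [263 173 297 158] len 38.0 ang 102.1
  line [302 163 316 186] len 28.0 ang 20.6
  line [320 163 331 184] len 25.0 ang 17.7
  line [245 169 286 148] len 47.0 ang 105.1
  line [268 189 281 212] len 28.0 ang 16.7
  line [320 200 322 219] len 21.0 ang 176.3
  line [237 136 240 158] len 22.0 ang 174.0
  line [263 224 292 206] len 37.0 ang 111.3
now [0.4617 0.0062 0.2865] yaw 168.3 j6 4.2 shift [-0.05  0.1  17.35] turn -28.719704463261195
```

View pics/w_brd2.png

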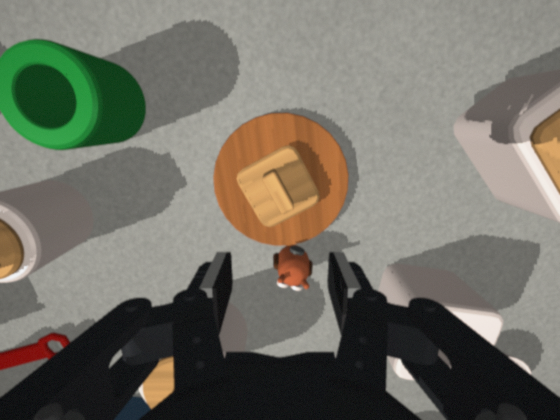

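The square lid is still flat on the board at (279,186), and the owl is untouched. I'm grasping the lid at the pose where I released it.

Request:
carry_out(
  linear=[
    [0, -0.1, 0],
    [0, 0, 0],
    [0, 0, 2],
    [0, 0, 4],
    [0, 0, 4],
    [0, 0, 4],
    [0, 0, 2.4],
    [0, 0, 0.9],
    [0, 0, 0],
    [0, 0, 0],
  ],
  turn=[-7.1, -7.1, -7.1, -7.1, 0, 0, 0, 0, 0, 0],
  hand=[5, 5, 5, 5, 5, 5, 5, 5, 5, 5],
)

```text
t: 27.55
tcp_pos: [0.4638, 0.0042, 0.1163]
tcp_rot: [[-0.958, -0.285, 0.002], [-0.285, 0.958, -0.0], [-0.002, -0.001, -1.0]]
contact_force: [0.4, -1.3, 0.3]
width: 0.0498
grasp_force: 0.0
```

Request:
carry_out(
  linear=[
    [0, 0, 0],
    [0, 0, 0],
    [0, 0, 0],
    [0, 0, 0],
    [0, 0, -1],
    [0, 0, -4],
    [0, 0, -4],
    [0, 0, -4],
    [0, 0, -4],
    [0, 0, 0],
  ],
  turn=[0, 0, 0, 0, 0, 0, 0, 0, 0, 0],
  hand=[0, 0, 0, 0, 0, 0, 0, 0, 0, 0],
)

```text
t: 28.55
tcp_pos: [0.4648, 0.0044, 0.2921]
tcp_rot: [[-0.958, -0.286, 0.011], [-0.286, 0.958, -0.002], [-0.01, -0.005, -1.0]]
contact_force: [0.7, 0.4, -1.3]
width: 0.0147
grasp_force: 41.6
```

```bash
python3 - <<'E'
from h import *
st=robot.state(); print(st["width"]); go(st,(.654,.1505,.285),159.8)
im=robot.get_image("top"); k=cam("top"); mouths(im,k,(.653,.15))
for lo in(185,205,220): top_face(im,k,(.653,.15),lo=lo)
im=robot.get_image("side");k=cam("side")
for lo in(185,205,220): top_face(im,k,(.653,.15),lo=lo)
E
```

```text
0.014737043515656821
now [0.4648 0.0044 0.2921] yaw -163.4 j6 -24.3 shift [-22.3   8.6   0.9] turn 36.815417655634974
face [770.3 224.4] [91.1 91. ] 0.1
face [766.3 266.4] [92.9 94.7] 18.0
face [654.2 151. ] [99.2 98.9] 69.9
face [766.3 265.9] [92.6 92.9] 18.0
face [654.  151.3] [97.1 97. ] 70.0
face [766.3 265.5] [93.4 90.8] 9.0
face [654.6 151. ] [95.3 95.2] 69.5
```

Request:
carry_out(
  linear=[
    [-3.72, 1.43, 0],
    [-3.72, 1.43, 0],
    [-3.72, 1.43, 0],
    [-3.72, 1.43, 0],
    [-3.72, 1.43, 0],
    [-3.72, 1.43, 0],
    [0, 0, 0],
    [0, 0, 0],
    [0, 0, 0],
    [0, 0, 0],
  ],
  turn=[0, 0, 0, 0, 0, 0, 8.5, 8.5, 8.5, 8.5],
  hand=[0, 0, 0, 0, 0, 0, 0, 0, 0, 0],
)

```text
t: 29.65
tcp_pos: [0.651, 0.1507, 0.2814]
tcp_rot: [[-0.953, 0.304, -0.006], [0.304, 0.953, -0.001], [0.006, -0.003, -1.0]]
contact_force: [0.5, -0.4, -0.9]
width: 0.0149
grasp_force: 41.5
```

Request:
carry_out(
  linear=[
    [0, 0, 0],
    [0, 0, 0],
    [0, 0, 0],
  ],
  turn=[2.8, 0, 0],
  hand=[0, 0, 0],
)

```text
t: 29.95
tcp_pos: [0.6512, 0.1506, 0.2829]
tcp_rot: [[-0.939, 0.344, -0.004], [0.344, 0.939, -0.001], [0.003, -0.002, -1.0]]
contact_force: [0.1, 0.2, -0.5]
width: 0.0148
grasp_force: 41.5
```

```bash
python3 - <<'E'
from h import *
im,k,st=snap("wrist","w_sq9"); print(st["width"]); lid(im,k,st["tcp_pos"][:2],st["tcp_pos"][2]-.084)
go(st,(.6545,.151,.190),159.8)
E
```

```text
0.01477080450026064
plate ctr [646.7 152.2] size [73.4 77. ] ang 69.5 px [281. 243.]
  line [235 187 290 187] len 24.0 ang 69.9
  line [272 206 308 190] len 18.0 ang 94.6
  line [294 213 297 236] len 11.0 ang 167.8
  line [293 225 294 243] len 9.0 ang 163.6
  line [262 234 268 212] len 11.0 ang 144.7
  line [273 205 306 190] len 16.0 ang 95.1
now [0.6512 0.1506 0.2829] yaw 159.9 j6 27.4 shift [-0.33  0.17  9.29] turn 0.07633881642769325
```

Request:
carry_out(
  linear=[
    [-0.3, 0.1, 0],
    [0, 0, 1],
    [0, 0, 3],
    [0, 0, 3],
    [0, 0, 1.5],
    [0, 0, 0.8],
    [0, 0, 0.2],
    [0, 0, 0],
    [0, 0, 0],
  ],
  turn=[0, 0, 0, 0, 0, 0, 0, 0, 0],
  hand=[0, 0, 0, 0, 0, 0, 0, 0, 0],
)

```text
t: 30.9
tcp_pos: [0.6553, 0.1508, 0.1918]
tcp_rot: [[-0.939, 0.345, 0.002], [0.345, 0.939, 0.0], [-0.001, 0.001, -1.0]]
contact_force: [-2.9, -0.1, 4.5]
width: 0.0148
grasp_force: 42.3
```

Request:
carry_out(
  linear=[
    [0, 0, 0],
    [0, 0, 0],
    [0, 0, -1],
    [0, 0, -3],
    [0, 0, -3],
    [0, 0, -3],
    [0, 0, 0],
    [0, 0, 0],
  ],
  turn=[0, 0, 0, 0, 0, 0, 0, 0],
  hand=[4, 4, 4, 5, 5, 5, 5, 5],
)

```text
t: 31.7
tcp_pos: [0.6559, 0.1506, 0.2918]
tcp_rot: [[-0.939, 0.345, 0.004], [0.345, 0.939, 0.0], [-0.003, 0.002, -1.0]]
contact_force: [0.3, 0.2, -0.3]
width: 0.0501
grasp_force: 0.0
```

```bash
python3 - <<'E'
from h import *
im,k,st=snap("wrist"); print("sq"); lid(im,k,(.654,.15)); top_face(im,k,(.654,.15)); top_face(im,k,(.654,.15),lo=190)
a=im; b,_,_=snap("side","side_end")
cv2.imwrite("pics/end.png",np.hstack([cv2.resize(a,(390,292)),cv2.resize(b,(390,292))])[:,:,::-1])
go(st,(.45,.0,.30))
E
```

```text
sq
plate ctr [651.3 151.8] size [75.4 75.2] ang 69.8 px [279. 197.]
  line [287 232 287 176] len 47.0 ang 160.2
  line [254 161 305 161] len 40.0 ang 69.8
  line [271 229 271 188] len 35.0 ang 159.3
  line [248 230 270 230] len 18.0 ang 69.8
  line [276 173 298 162] len 19.0 ang 96.5
face [654.  148.5] [94.4 94.4] 69.8
face [653.8 149.4] [96.4 95.2] 69.8
now [0.6559 0.1506 0.2918] yaw 159.8 j6 27.4 shift [ 14.12 -21.24  -0.9 ] turn None
```

View pics/end.png

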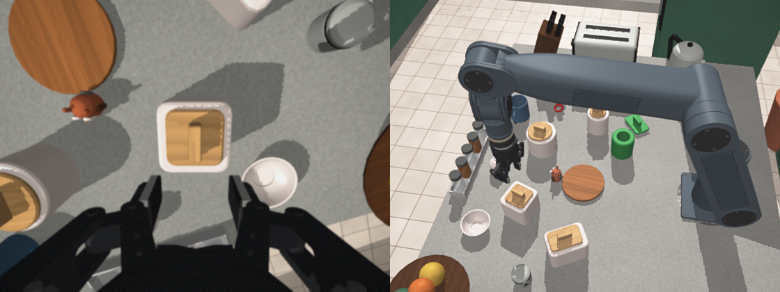

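The square lid is aligned on the square canister, at (195,137) in the left half. In the right half, all four lids are on and the board is bare. I'll do one numeric check from the fixed cameras, then hand in.

```bash
python3 - <<'E'
from h import *
for n in("top","side"):
    im,k,_=snap(n)
    for c in blobs(im,*TAN,150):
        r=cv2.minAreaRect((plane(k,c[:,0],.104)[:,:2]*1000).astype(np.float32))
        if max(r[1])<125: print(n,np.round(r[0]),np.round(r[1]),round(r[2]))
    mouths(im,k,(.444,-.272))
print(robot.sign_off())
E
```

```text
top [ 445. -272.] [63. 66.] 89
top [651. 153.] [76. 75.] 69
top [ 648. -137.] [93. 93.] 45
top [ 779. -726.] [25. 62.] 0
top [836. 493.] [94. 93.] 9
side [471. 278.] [103.  68.] 28
side [651. 155.] [76. 77.] 70
side [864.  85.] [37. 65.] 41
side [864. -26.] [37. 66.] 34
side [ 648. -134.] [90. 95.] 12
side [ 444. -260.] [61. 49.] 7
the job is handed in; nothing more can be done
None
```

All four lids are on their own canisters, seated, with the square and oblong lids lined up to within about 1°; the job is handed in at about 32 s of the 136 s allowed.

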